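Open the air-filter bay of a bioreactor

ROBOT

A 7-joint arm with a two-finger parallel gripper is mounted at the origin on the work surface. World frame = base frame: x ahead of the robot, y to its left, z up, the work surface at z = 0. Lengths are in mm, angles in rad, forces in N, time in s.
With the tool pointing down it reaches from about 425 to 875 mm from the base axis. Payload 4.7 kg.
Tool frame: the origin (TCP) lies midway between the tips of the shut fingers; the grasp point (between the pads) lies 19 mm behind it (ctrl.grasp_offset is the distance from the TCP to the grasp point, in mm); z points along the fingers, y is the direction in which the jaws open and shut (so a half turn about z gives the same grasp; the last joint's range is limited). The gripper opens to 85 mm and grips with 20 to 120 N. Pads are 22 mm wide; open, the fingers measure 114 mm over their backs; the gripper's body (76 mm by 85 mm) begins 54 mm behind the grasp point. The pads swing forward as they close: fully open they stand 13 mm farther back than shut.
Start: joints at [-1.129, 0.321, -0.07, 1.45, 0.023, 1.371, -0.057], TCP at [269.696, 591.432, 202.549] pointing down, gripper open.
Joint ranges: [-2.86, 2.86], [-0.3, 2.09], [-1.38, 1.24], [0.06, 2.45], [-1.56, 4.7], [0.09, 2.05], [-2.69, 2.69]. Speed limits (rad/s): [2.57, 2.57, 3.14, 3.14, 3.14, 3.14, 3.14].

INTERFACE

Orientations are given as a rotation vector (axis times angle).
In Python, from plant import ctrl gives the robot as it stands.
- The arm moves only by the tool drive_tool, never from a script. Its argument "commands" is a list of rows, each an object of numbers: "tx", "ty", "tz": the shift along the tool's x, y, z in m; "ax", "ay", "az": the turn, a rotation vector about the tool's x, y, z in rad; "gripper": the opening, from -1 (shut) to 1 (fully open), so that 0 is half open. A call has 1 to 10 rows; each row shifts and turns the commanded pose from where the row before left it, along the tool's axes as they then stand; what a row does not reach is not made up. A row lasts 1/12 s, in which the tool goes at most 41.7 mm and 7.16 degrees, less where a joint would pass 70% of its speed; a pose out of reach is approached as far as the arm can. A call is refused whole if a number of a shift passes 0.0417 or a number of a turn 0.125, either way. A call with a gripper value outside its range is refused whole. The fingers move at their own pace and stop on an object; the grip force is fixed at half the most. Time passes only in rows, so rows that do not move let the fingers close. It gives the time, the measured TCP pose, the force and the opening at its end, in the units of the state.
- ctrl.get_obs(): the state, without advancing time (a new reading comes with each control period).
- ctrl.camera(name): name is "scene" or "top"; returns the picture (420x560x3 uint8, red, green, blue); there is no depth.
- ctrl.calibration(name): a dict with "fx", "fy", "cx", "cy" (pixels), "extrinsics" (4x4, takes a point from camera to world coordinates). Camera axes: x right, y up, looking along -z (the intrinsics and any distortion apply to the point x, -y, -z); pixel columns grow to the right and rows downward; lengths in mm; the calibration is good to about 2 mm. A picture is of the moment at which its call begins. calibration takes no time and is no camera call.
- ctrl.finish_job(): hands the job in, once; it reports no verdict.
Trained networks look in the newest picture that a camera, given by its name, has taken for a name from the list of things; names that differ only in an ending like _2 or _b are one class to them, and where a whole thing is asked for, a point or a joint stands for the part that bears it (a point fixed in the world has none). Each returns a list of dicts, best first, with "p" (0 to 1); they miss things now and then, are a little off and sometimes report something else, mostly with a low value. They report only what shows in the picture. A call takes as long as a camera call.
- ctrl.spot_in(camera, target): "point" ([column, row] in pixels, amid what is visible of it).
- ctrl.masks_of(camera, target): "pixels" (420x560 bool, what is visible of it) and "point" ([column, row] in pixels, amid what is visible of it).
- ctrl.mark_of(camera, target): "point" ([column, row] in pixels: a listed point, or the origin of a listed thing).
The state is a dict: "t": time; "joint_pos": joint angles; "joint_vel": joint speeds; "joint_torque": joint torques, N m; "tcp_pos": TCP position; "tcp_rot": TCP orientation; "wrist_force": force on the tool from outside, world axes, zero at the start; "moment": the same for the moment, N m; "finger_gap": finger opening in mm.
Only numpy, scipy, OpenCV 4.12 (cv2) and the standard library are available. Lean on these libraries where they do the work, as an engineer would, in place of code of your own. Each camera call takes 0.05 s, during which the arm holds its last target.

TASK

Open the bioreactor's air-filter unit for a filter change: press the red snap tab all the way in, where it stays, then push the released blue cover along its guides, off its seat and away over the tab, until the filter bay is completely uncovered. Only touch, press and push: do not lift the cover, and leave the dishes, the bottle and the tube rack where they stand.

Things in the scene. Friction and masses are not known exactly. Their poses are not given: they have to be found in the camera images.
- filter_unit: fixed white low housing, 230 (x) x 140 (y) x 69 high; origin: centre of its underside on the bench; its +x is the way the cover slides off, y across, z up. Side guides carry grey retaining lips (tops at z 69, inner edges at y +-46: 92 free between them for fingers). Rear block at x -115 to -87, top at z 66; all in mm
- bay (a point): centre of the filter bay opening, at x -41, y 0, z 38 in the filter_unit frame; the bay spans x -77 to -5, with a yellow filter frame and white pleats in it, about 17 below the cover; all in mm
- end_stop (a point): top middle of the face of the white end stop, at x 100, y 0, z 66 in the filter_unit frame; it halts the cover after 95 of travel. Between bay and stop lies a grey parking deck, top at z 45, where the tab stands; all in mm
- cover: loose blue plate, 90 (x) x 110 (y) x 6 thick, 0.1 to 0.2 kg; origin: centre of its underside; axes as filter_unit. Seated: origin at x -40, z 55 in the filter_unit frame, top at z 61, the tab 3 in front of its leading edge. Slides only towards +x (about 1 N) with 1.5 play at the sides, 2 above, under the lips. The bay is uncovered after 80 of travel; all in mm
- ridge (a point): middle of the upright face (looking to -x) of the push ridge on the cover, at x 0, y 0, z 14 in the cover's frame. The ridge is 70 long (y), rises 16 above the plate and slopes down to it on the +x side by x about 34; behind it lie 45 of flat plate. Push here towards +x of filter_unit; all in mm
- snap_tab (a joint): how far the red tab is pressed in (m): 0 to 0.003 at the start, 0.012 fully in; it moves straight down, takes about 5 to 7 N, and stays where it is left (no spring return). The cover can pass over it from about 0.010
- tab_top (a point): centre of the top face of the red snap tab (36 along x, 44 along y, flat), at x 26, y 0 in the filter_unit frame, at z 64 minus the joint value; its axes are those of filter_unit; all in mm
- dishes: stack of four clear culture dishes, 90 diameter, 56 high; origin: centre of its underside; bystander; all in mm
- reagent: amber bottle, 52 diameter, 100 high; origin: centre of its underside; bystander; all in mm
- tube_rack: blue rack with capped tubes, 80 x 60, 73 high; origin: centre of its underside; bystander; all in mm

How it is judged:
By the outcome, as a careful person would: the job done as asked, in the order asked, and still so for the second after the job is handed in, with the robot touching nothing.
It also fails if it takes over 38 s, if anything falls off the work surface, if the arm or the gripper's body presses on something with over 40 N, if the wrist force passes 120 N, or if a joint passes its speed limit or range.

## Working session

There is one attempt and no reset: what is moved stays moved. The work goes in short steps, Python scripts to look and compute and a tool call to move; the robot and the scene stay as the last step left them, time stands still between calls to the robot, and variables do not carry over. Pictures are saved under pics/ and viewed, and the job is handed in when it is done.

Besides the shell and the picture viewer there is one more tool, called after "Emit:" as a command line: name --argument value ..., lists and objects as JSON in quotes. drive_tool: Moves the arm, as the interface text tells. Its arguments: {"type":"object","properties":{"commands":{"type":"array","items":{"type":"object","properties":{"tx":{"type":"number"},"ty":{"type":"number"},"tz":{"type":"number"},"ax":{"type":"number"},"ay":{"type":"number"},"az":{"type":"number"},"gripper":{"type":"number"}}}}},"required":["commands"]}

```bash
ls; mkdir -p pics; cat > h.py <<'E'
import numpy as np,cv2
from plant import ctrl
def save(cam,n):
    im=ctrl.camera(cam); cv2.imwrite(f'pics/{n}.png',im[:,:,::-1]); return im
def ray(cam,p,z):
    c=ctrl.calibration(cam); T=np.array(c['extrinsics'])
    d=np.array([(p[0]-c['cx'])/c['fx'],-(p[1]-c['cy'])/c['fy'],-1.])
    d=T[:3,:3]@d; o=T[:3,3]; return o+d*(z-o[2])/d[2]
def proj(cam,P):
    c=ctrl.calibration(cam); T=np.linalg.inv(np.array(c['extrinsics']))
    q=T[:3,:3]@np.array(P,float)+T[:3,3]
    return np.array([c['cx']+c['fx']*q[0]/-q[2], c['cy']-c['fy']*q[1]/-q[2]])
E
python3 - <<'E'
from h import *
save('scene','s0');save('top','t0')
print({k:v for k,v in ctrl.calibration('top').items()});print(ctrl.calibration('scene'))
for n,z in [('tab_top',63),('ridge',69),('bay',38),('end_stop',66),('filter_unit',0),('cover',55)]:
  for cam in ('top','scene'):
    for r in ctrl.mark_of(cam,n)[:2]: print(n,cam,np.round(r['point'],1),round(r['p'],2),ray(cam,r['point'],z).round(1))
print(ctrl.get_obs())
E
```

```text
pics
{'fx': 546.5981166374401, 'fy': 546.5981166374401, 'cx': 271.7602616165304, 'cy': 215.0880934652287, 'extrinsics': array([[-5.43936245e-03,  9.96319840e-01, -8.55405731e-02,
         5.17703605e+02],
       [-9.99902154e-01, -4.31650998e-03,  1.33060331e-02,
         5.29571681e+01],
       [ 1.28878281e-02,  8.56045796e-02,  9.96245833e-01,
         1.04856092e+03],
       [ 0.00000000e+00,  0.00000000e+00,  0.00000000e+00,
         1.00000000e+00]])}
{'fx': 410.8858982531595, 'fy': 410.8858982531595, 'cx': 277.47172659357057, 'cy': 211.6707664998088, 'extrinsics': array([[ 1.77382869e-01, -6.60515551e-01,  7.29557760e-01,
         1.20596336e+03],
       [ 9.84141919e-01,  1.19032731e-01, -1.31513847e-01,
        -6.92388902e+01],
       [ 2.56887157e-05,  7.41316678e-01,  6.71155409e-01,
         6.25430819e+02],
       [ 0.00000000e+00,  0.00000000e+00,  0.00000000e+00,
         1.00000000e+00]])}
tab_top top [324.5 230.5] 0.65 [574.  -55.4  63. ]
tab_top scene [228.2 210.6] 0.61 [573.5 -57.6  63. ]
ridge top [312.6 262.7] 0.85 [516.1 -32.7  69. ]
bay scene [241.1 199.4] 0.8
[... 325 characters left out ...]
12.5 -30.2  55. ]
{'t': 0.7, 'joint_pos': array([-1.12888771,  0.32093075, -0.07010295,  1.45047435,  0.02261898,
        1.37085231, -0.05689372]), 'joint_vel': array([ 0.00094772,  0.00096711, -0.0004829 , -0.00136165,  0.00138638,
        0.00020457, -0.00249657]), 'joint_torque': array([ 6.05988516e-04, -4.93232131e+01, -3.80936628e-01, -3.14517295e+01,
        1.33170473e-02,  1.19426055e-03, -6.95090225e-07]), 'tcp_pos': array([269.70700764, 591.42249099, 202.60646074]), 'tcp_rot': array([6.66820412e-01, 3.06991779e+00, 1.68902758e-04]), 'wrist_force': array([ 0.10035323, -0.03256772,  0.0745351 ]), 'moment': array([0.00704365, 0.03571337, 0.03269029]), 'finger_gap': 85.33924159350306}
```

View pics/t0.png

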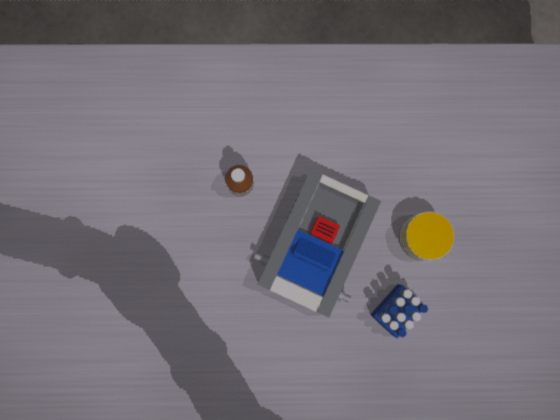

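View pics/s0.png

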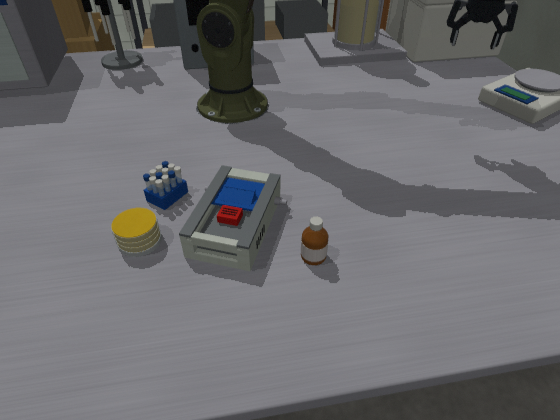

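The top view shows the unit from about (250,285) to (375,195). The red tab is at (325,230) and the blue cover at (310,262). The bottle is at (239,178), the dishes at (430,235) and the rack at (400,311). Next I'll fit the unit's pose.

```bash
python3 - <<'E'
from h import *
from scipy.optimize import least_squares
im=cv2.imread('pics/t0.png').astype(int); B,G,R=im[...,0],im[...,1],im[...,2]
def comps(m,n,z):
    k,l,s,c=cv2.connectedComponentsWithStats(m.astype(np.uint8))
    for i in range(1,k):
        if s[i,4]>80:
            pts=np.argwhere(l==i)[:,::-1].astype(np.float32)
            W=np.array([ray('top',p,z)[:2] for p in pts]).astype(np.float32)
            r=cv2.minAreaRect(W); print(n,c[i].round(1),s[i,4],W.mean(0).round(1),[np.round(x,1) for x in r])
comps((R>130)&(G<90)&(B<90),'red',63)
comps((R>150)&(G>150)&(B>140),'white',66)
comps((B>100)&(R<70),'blue',61)
# fit w/ marks
obs=[('top',(324.5,230.5),(26,0,62.5)),('scene',(228.2,210.6),(26,0,62.5)),('top',(312.6,262.7),(-40,0,69)),('top',(338.7,193.9),(100,0,66)),('scene',(215.2,234.4),(100,0,66)),('scene',(241.1,199.4),(-41,0,38)),('top',(318,242.4),(0,0,0)),('top',(310.6,264.7),(-40,0,55))]
def tf(p,L):
    c,s=np.cos(p[2]),np.sin(p[2]); return [p[0]+c*L[0]-s*L[1],p[1]+s*L[0]+c*L[1],L[2]]
f=lambda p:np.concatenate([proj(c,tf(p,L))-np.array(q) for c,q,L in obs])
r=least_squares(f,[552,-47,-.4],loss='soft_l1');print(r.x,np.degrees(r.x[2]),r.fun.round(1))
p=r.x
for cam,n in(('top','t0'),('scene','s0')):
    J=cv2.imread(f'pics/{n}.png')
    J=cv2.resize(J,None,fx=4,fy=4,interpolation=cv2.INTER_CUBIC)
    def poly(L,col):
        q=np.array([(proj(cam,tf(p,l))+.5)*4 for l in L]).astype(np.int32); cv2.polylines(J,[q],True,col,1)
    poly([(8,-22,63),(44,-22,63),(44,22,63),(8,22,63)],(0,255,0))
    poly([(-115,-70,0),(115,-70,0),(115,70,0),(-115,70,0)],(0,255,255))
    poly([(-87,-46,69),(100,-46,69),(100,46,69),(-87,46,69)],(255,0,255))
    poly([(-40,-35,77),(-40,35,77),(-40,35,61),(-40,-35,61)],(255,255,255))
    J=J[550:1310,900:1600] if cam=='top' else J[620:1100,700:1200]
    cv2.imwrite(f'pics/{n}_o.png',cv2.resize(J,None,fx=.78,fy=.78) if cam=='top' else J)
E
```

```text
red [325.2 229.3] 321 [576.1 -56.6] [array([576.4, -56.5]), array([42.7, 34.7]), np.float64(65.2)]
white [237.6 174.7] 118 [676.  101.4] [array([676.3, 101.6]), array([19.9, 20.2]), np.float64(89.9)]
white [343.4 188.1] 346 [650.7 -90.4] [array([650.6, -90.6]), array([89.1, 13.1]), np.float64(65.0)]
white [295.7 293.4] 745 [461.7  -2. ] [array([461.7,  -2.3]), array([89.6, 26.3]), np.float64(64.9)]Traceback (most recent call last):
  File "<stdin>", line 13, in <module>
  File "<stdin>", line 9, in comps
  File "h.py", line 6, in ray
    c=ctrl.calibration(cam); T=np.array(c['extrinsics'])
ValueError: time passes only in moves, steps and waits
```

Emit:
drive_tool --commands '[{"tx":-0.01,"ty":-0.01,"gripper":-1},{"tx":-0.02,"ty":-0.017,"gripper":-1},{"tx":-0.028,"ty":-0.024,"gripper":-1},{"tx":-0.028,"ty":-0.024,"gripper":-1},{"tx":-0.028,"ty":-0.024,"gripper":-1},{"tx":-0.028,"ty":-0.024,"gripper":-1},{"tx":-0.028,"ty":-0.024,"gripper":-1},{"tx":-0.028,"ty":-0.024,"gripper":-1},{"tx":-0.028,"ty":-0.024,"gripper":-1},{"tx":-0.028,"ty":-0.024,"gripper":-1}]'

```text
schema error: expected keys tx, ty, tz, ax, ay, az, gripper
```

```bash
cat > h.py <<'E'
import numpy as np,cv2
from scipy.spatial.transform import Rotation as Rn
from plant import ctrl
C={k:ctrl.calibration(k) for k in('top','scene')}
def save(cam,n):
    im=ctrl.camera(cam); cv2.imwrite(f'pics/{n}.png',im[:,:,::-1]); return im
def ray(cam,p,z):
    c=C[cam]; T=np.array(c['extrinsics'])
    d=np.array([(p[0]-c['cx'])/c['fx'],-(p[1]-c['cy'])/c['fy'],-1.])
    d=T[:3,:3]@d; o=T[:3,3]; return o+d*(z-o[2])/d[2]
def proj(cam,P):
    c=C[cam]; T=np.linalg.inv(np.array(c['extrinsics']))
    q=T[:3,:3]@np.array(P,float)+T[:3,3]
    return np.array([c['cx']+c['fx']*q[0]/-q[2], c['cy']-c['fy']*q[1]/-q[2]])
U=np.array([553.2,-45.2]);Y=-np.radians(25.05)
def tf(L):
    c,s=np.cos(Y),np.sin(Y); return np.array([U[0]+c*L[0]-s*L[1],U[1]+s*L[0]+c*L[1],L[2]])
def go(L):
    o=ctrl.get_obs();R=Rn.from_rotvec(o['tcp_rot']).as_matrix()
    c,s=np.cos(Y),np.sin(Y)
    Rt=np.array([[-c,-s,0],[-s,c,0],[0,0,-1.]])  # tool x=-unit x, y=unit y
    d=o['tcp_pos'][:2]-U
    print('t',o['t'],'unit-frame tcp',[round(c*d[0]+s*d[1],1),round(-s*d[0]+c*d[1],1),round(o['tcp_pos'][2],1)],'F',o['wrist_force'].round(1),'gap',round(o['finger_gap'],1))
    print('shift tool mm',(R.T@(tf(L)-o['tcp_pos'])).round(1),'turn',Rn.from_matrix(R.T@Rt).as_rotvec().round(4))
E
python3 -c "
from h import *
go((26,0,110))"
```

```text
t 0.7 unit-frame tcp [np.float64(-526.4), np.float64(456.7), np.float64(202.6)] F [ 0.1 -0.   0.1] gap 85.3
shift tool mm [-548.  -461.9   92.6] turn [0.0001 0.0001 0.0094]
```

Emit:
drive_tool --commands '[{"tx":-0.01,"ty":-0.008,"tz":0,"ax":0,"ay":0,"az":0.0094,"gripper":-1},{"tx":-0.02,"ty":-0.017,"tz":0,"ax":0,"ay":0,"az":0,"gripper":-1},{"tx":-0.028,"ty":-0.024,"tz":0,"ax":0,"ay":0,"az":0,"gripper":-1},{"tx":-0.028,"ty":-0.024,"tz":0,"ax":0,"ay":0,"az":0,"gripper":-1},{"tx":-0.028,"ty":-0.024,"tz":0,"ax":0,"ay":0,"az":0,"gripper":-1},{"tx":-0.028,"ty":-0.024,"tz":0,"ax":0,"ay":0,"az":0,"gripper":-1},{"tx":-0.028,"ty":-0.024,"tz":0,"ax":0,"ay":0,"az":0,"gripper":-1},{"tx":-0.028,"ty":-0.024,"tz":0,"ax":0,"ay":0,"az":0,"gripper":-1},{"tx":-0.028,"ty":-0.024,"tz":0,"ax":0,"ay":0,"az":0,"gripper":-1},{"tx":-0.028,"ty":-0.024,"tz":0,"ax":0,"ay":0,"az":0,"gripper":-1}]'

```text
t: 1.53
tcp_pos: [408.6, 284.6, 202.8]
tcp_rot: [0.683, 3.066, 0.001]
wrist_force: [-0.1, 0.7, 0.8]
finger_gap: 0.1
```

```bash
python3 -c "
from h import *
go((26,0,110));print(ctrl.get_obs()['joint_pos'].round(2))"
```

```text
t 1.5333 unit-frame tcp [np.float64(-270.6), np.float64(237.5), np.float64(202.8)] F [-0.1  0.7  0.8] gap 0.1
shift tool mm [-296.9 -237.2   92.7] turn [ 0.0007  0.0002 -0.0012]
[-0.8  -0.01  0.14  1.82  0.    1.32  0.47]
```

Emit:
drive_tool --commands '[{"tx":-0.03,"ty":-0.024,"tz":0,"ax":0,"ay":0,"az":0,"gripper":-1},{"tx":-0.03,"ty":-0.024,"tz":0,"ax":0,"ay":0,"az":0,"gripper":-1},{"tx":-0.03,"ty":-0.024,"tz":0,"ax":0,"ay":0,"az":0,"gripper":-1},{"tx":-0.03,"ty":-0.024,"tz":0,"ax":0,"ay":0,"az":0,"gripper":-1},{"tx":-0.03,"ty":-0.024,"tz":0,"ax":0,"ay":0,"az":0,"gripper":-1},{"tx":-0.03,"ty":-0.024,"tz":0.01,"ax":0,"ay":0,"az":0,"gripper":-1},{"tx":-0.03,"ty":-0.024,"tz":0.015,"ax":0,"ay":0,"az":0,"gripper":-1},{"tx":-0.03,"ty":-0.024,"tz":0.02,"ax":0,"ay":0,"az":0,"gripper":-1},{"tx":-0.03,"ty":-0.024,"tz":0.02,"ax":0,"ay":0,"az":0,"gripper":-1},{"tx":-0.02,"ty":-0.016,"tz":0.02,"ax":0,"ay":0,"az":0,"gripper":-1}]'

```text
t: 2.37
tcp_pos: [571.9, -48.1, 119.0]
tcp_rot: [0.687, 3.063, -0.001]
wrist_force: [-0.2, 0.0, 0.0]
finger_gap: 0.1
```

Emit:
drive_tool --commands '[{"tx":0,"ty":0,"tz":0,"ax":0,"ay":0,"az":0,"gripper":-1},{"tx":0,"ty":0,"tz":0,"ax":0,"ay":0,"az":0,"gripper":-1}]'

```text
t: 2.53
tcp_pos: [569.8, -45.6, 117.8]
tcp_rot: [-0.688, -3.062, 0.002]
wrist_force: [-0.3, 0.8, 1.1]
finger_gap: 0.1
```

```bash
python3 -c "
from h import *
go((26,0,70));save('top','t1');save('scene','s1')
J=cv2.imread('pics/t1.png')[160:320,230:430];cv2.imwrite('pics/t1c.png',cv2.resize(J,None,fx=3,fy=3))
J=cv2.imread('pics/s1.png')[110:270,150:350];cv2.imwrite('pics/s1c.png',cv2.resize(J,None,fx=3,fy=3))
print(proj('scene',ctrl.get_obs()['tcp_pos']))"
```

```text
t 2.5333 unit-frame tcp [np.float64(15.2), np.float64(6.7), np.float64(117.8)] F [-0.3  0.8  1.1] gap 0.1
shift tool mm [-10.9  -6.5  47.8] turn [-0.0019 -0.0025 -0.0048]
[233.64270646 187.4293483 ]
```

View pics/t1c.png

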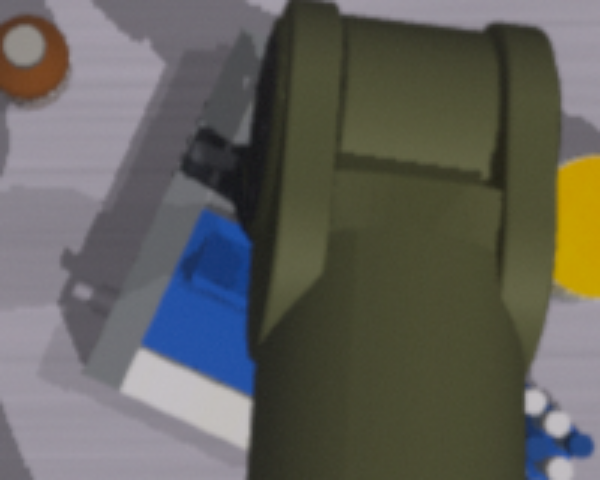

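View pics/s1c.png

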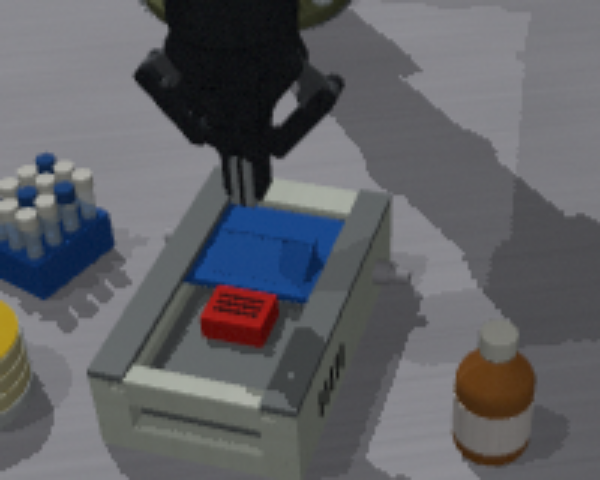

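```bash
python3 -c "
from h import *
o=ctrl.get_obs();p=o['tcp_pos'];print(p,o['joint_vel'].round(3))
print('tcp',proj('scene',p),'+20z',proj('scene',p+[0,0,20]),'tab',proj('scene',tf((26,0,63))))
for L in [(-115,-70,69),(115,-70,69),(115,70,69),(-115,70,69),(115,-70,0)]: print(L,proj('scene',tf(L)),(proj('scene',tf(L))-[150,110])*3)
J=cv2.imread('pics/s1.png')[150:210,200:260];cv2.imwrite('pics/s1d.png',cv2.resize(J,None,fx=9,fy=9))
"
```

```text
[571.07002963 -42.18175189 119.56127955] [-0.021 -0.016 -0.013 -0.01  -0.001 -0.     0.002]
tcp [233.64270646 187.4293483 ] +20z [232.90093281 179.33528579] tab [229.04119917 211.56587855]
(-115, -70, 69) [220.99665363 164.81423564] [212.9899609  164.44270692]
(115, -70, 69) [178.25017943 233.19346247] [ 84.7505383 369.5803874]
(115, 70, 69) [248.21180784 247.00350264] [294.63542353 411.01050792]
(-115, 70, 69) [279.68282477 174.1851147 ] [389.04847432 192.5553441 ]
(115, -70, 0) [183.78519835 257.31381633] [101.35559505 441.94144899]
```

View pics/s1d.png

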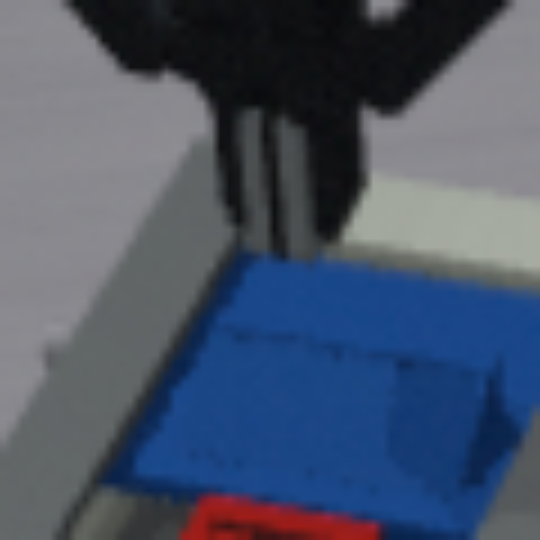

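Emit:
drive_tool --commands '[{"tx":-0.005,"ty":-0.005,"tz":0,"ax":0,"ay":0,"az":0,"gripper":-1},{"tx":0,"ty":0,"tz":0,"ax":0,"ay":0,"az":0,"gripper":-1},{"tx":0,"ty":0,"tz":0,"ax":0,"ay":0,"az":0,"gripper":-1},{"tx":0,"ty":0,"tz":0,"ax":0,"ay":0,"az":0,"gripper":-1}]'

```text
t: 2.97
tcp_pos: [573.9, -48.9, 119.7]
tcp_rot: [0.68, 3.066, 0.001]
wrist_force: [1.5, -0.5, 0.7]
finger_gap: 0.2
```

```bash
python3 -c "
from h import *
go((26,0,70));save('scene','s2');save('top','t2')
J=cv2.imread('pics/s2.png')[150:230,190:290];cv2.imwrite('pics/s2c.png',cv2.resize(J,None,fx=7,fy=7))
o=ctrl.get_obs();p=o['tcp_pos'];print(p,proj('scene',p)); go((26,0,70))"
```

```text
t 2.9667 unit-frame tcp [np.float64(20.3), np.float64(5.4), np.float64(119.7)] F [ 1.5 -0.5  0.7] gap 0.2
shift tool mm [-5.6 -5.4 49.7] turn [0.0009 0.0008 0.001 ]
[573.74081079 -49.0322155  119.3590595 ] [230.28959201 188.74313921]
t 3.0667 unit-frame tcp [np.float64(20.2), np.float64(5.2), np.float64(119.4)] F [-0.2 -0.5 -0.4] gap 0.2
shift tool mm [-5.7 -5.3 49.4] turn [0.0006 0.0003 0.0009]
```

View pics/s2c.png

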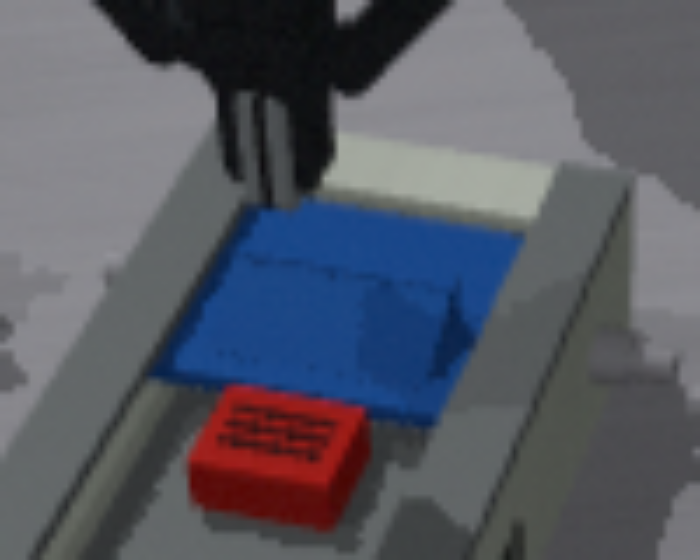

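```bash
python3 -c "
from h import *
p=np.array([269.7,591.4,202.6]);y=np.array([.414,.91,0])
for d in (-57,-43,43,57): print(d,proj('scene',p+y*d+[0,0,13]))
print(ctrl.grasp_offset)
J=cv2.imread('pics/s0.png')[0:70,430:540];cv2.imwrite('pics/s0d.png',cv2.resize(J,None,fx=7,fy=7))
J=cv2.imread('pics/t2.png')[160:320,200:430];cv2.imwrite('pics/t2c.png',cv2.resize(J,None,fx=3,fy=3))
"
```

```text
-57 [444.42794091  54.91048606]
-43 [450.12713349  55.43259762]
43 [485.75201298  58.69624616]
57 [491.65363188  59.2369023 ]
18.700000000000003
```

View pics/s0d.png

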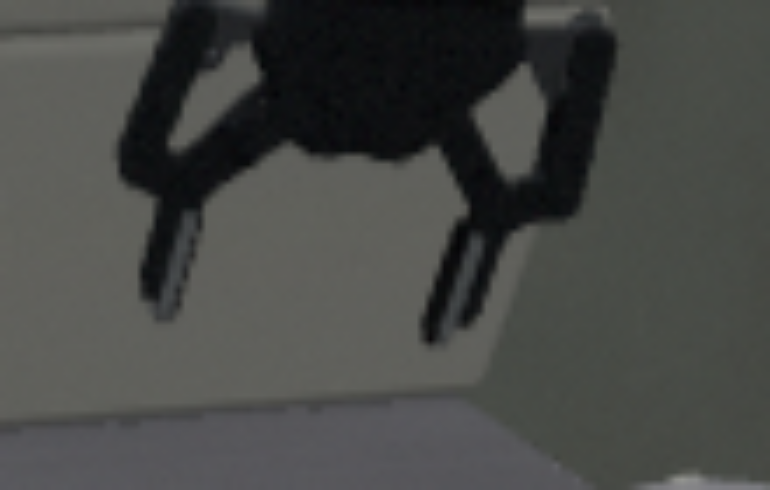

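View pics/t2c.png

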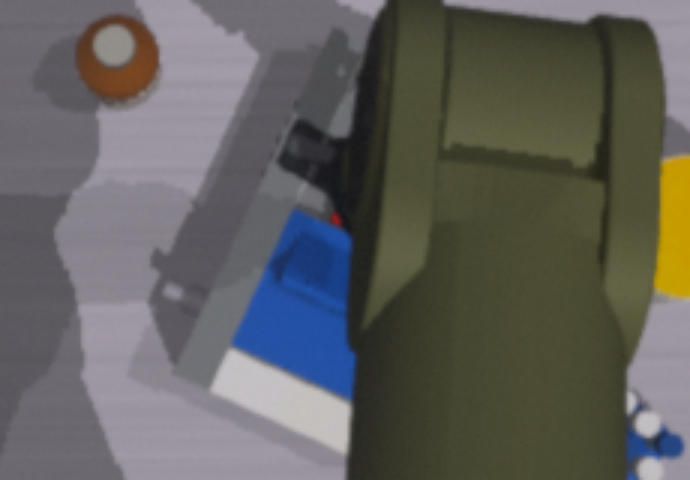

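```bash
python3 -c "
from h import *
c,s=np.cos(Y),np.sin(Y)
for z in (190,220,250):
  d=ray('top',(301.7,207.7),z)[:2]-U; print(z,c*d[0]+s*d[1],-s*d[0]+c*d[1])
  # scene knuckles s2: right (640/..) 
J=cv2.imread('pics/s2.png')[90:200,180:300];cv2.imwrite('pics/s2e.png',cv2.resize(J,None,fx=6,fy=6))
p=ctrl.get_obs()['tcp_pos'];
for dz in (0,22): print(proj('scene',p+[0,0,dz]))
print('shift back 20 in unit x',proj('scene',tf((0,5.4,119.7))),'y',proj('scene',tf((20,-15,119.7))))
"
```

```text
190 28.40006945649674 56.68666186110568
220 24.831833877993407 57.287954631370496
250 21.263598299490084 57.889247401635316
[230.28959201 188.74313921]
[229.40667792 179.81848113]
shift back 20 in unit x [233.79792852 182.43549536] y [220.58972156 186.87655839]
```

View pics/s2e.png

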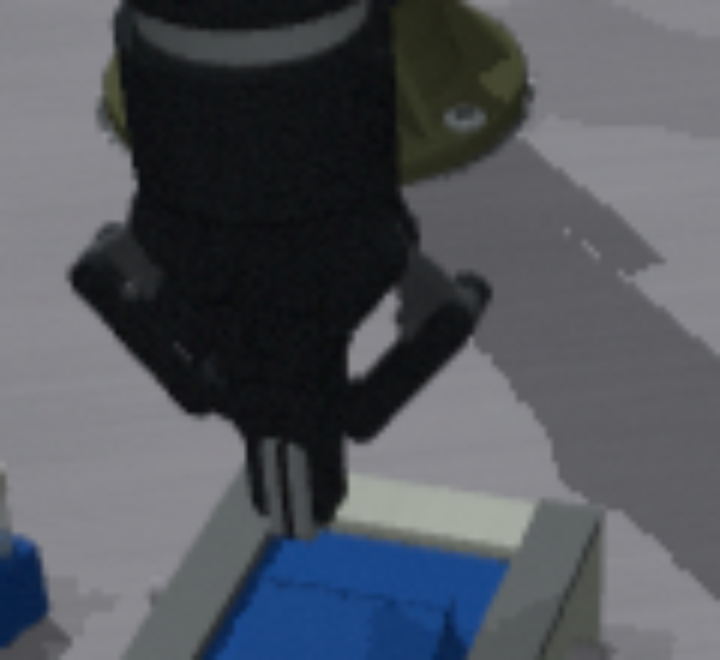

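Emit:
drive_tool --commands '[{"tx":-0.0057,"ty":-0.0053,"tz":0.008,"ax":0,"ay":0,"az":0,"gripper":-1},{"tx":0,"ty":0,"tz":0.012,"ax":0,"ay":0,"az":0,"gripper":-1},{"tx":0,"ty":0,"tz":0.012,"ax":0,"ay":0,"az":0,"gripper":-1},{"tx":0,"ty":0,"tz":0.008,"ax":0,"ay":0,"az":0,"gripper":-1},{"tx":0,"ty":0,"tz":0.004,"ax":0,"ay":0,"az":0,"gripper":-1},{"tx":0,"ty":0,"tz":0,"ax":0,"ay":0,"az":0,"gripper":-1},{"tx":0,"ty":0,"tz":0,"ax":0,"ay":0,"az":0,"gripper":-1}]'

```text
t: 3.65
tcp_pos: [576.4, -56.8, 74.6]
tcp_rot: [-0.681, -3.066, 0.0]
wrist_force: [-0.1, -0.1, -0.1]
finger_gap: 0.2
```

```bash
python3 -c "
from h import *
go((26,0,70));save('scene','s3')
J=cv2.imread('pics/s3.png')[150:230,190:290];cv2.imwrite('pics/s3c.png',cv2.resize(J,None,fx=7,fy=7))
p=ctrl.get_obs()['tcp_pos'];print(proj('scene',p))"
```

```text
t 3.65 unit-frame tcp [np.float64(25.9), np.float64(-0.7), np.float64(74.6)] F [-0.1 -0.1 -0.1] gap 0.2
shift tool mm [-0.1  0.7  4.6] turn [-0.0004 -0.0006  0.0001]
[228.26607897 207.15616679]
```

View pics/s3c.png

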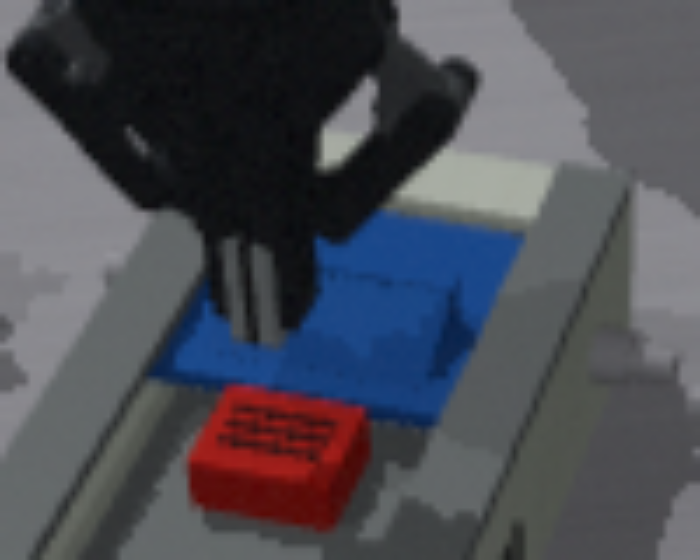

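Emit:
drive_tool --commands '[{"tx":0,"ty":0.002,"tz":0.003,"ax":0,"ay":0,"az":0,"gripper":-1},{"tx":0,"ty":0,"tz":0.003,"ax":0,"ay":0,"az":0,"gripper":-1},{"tx":0,"ty":0,"tz":0.002,"ax":0,"ay":0,"az":0,"gripper":-1},{"tx":0,"ty":0,"tz":0.002,"ax":0,"ay":0,"az":0,"gripper":-1},{"tx":0,"ty":0,"tz":0,"ax":0,"ay":0,"az":0,"gripper":-1}]'

```text
t: 4.12
tcp_pos: [577.1, -55.0, 64.6]
tcp_rot: [-0.681, -3.066, 0.0]
wrist_force: [0.5, 0.9, 0.3]
finger_gap: -0.1
```

Emit:
drive_tool --commands '[{"tx":0,"ty":0,"tz":0.002,"ax":0,"ay":0,"az":0,"gripper":-1},{"tx":0,"ty":0,"tz":0.002,"ax":0,"ay":0,"az":0,"gripper":-1},{"tx":0,"ty":0,"tz":0,"ax":0,"ay":0,"az":0,"gripper":-1}]'

```text
t: 4.37
tcp_pos: [577.1, -55.0, 60.6]
tcp_rot: [-0.681, -3.066, 0.0]
wrist_force: [-0.5, 0.4, -0.1]
finger_gap: 0.1
```

Emit:
drive_tool --commands '[{"tx":0,"ty":0,"tz":0.003,"ax":0,"ay":0,"az":0,"gripper":-1},{"tx":0,"ty":0,"tz":0.003,"ax":0,"ay":0,"az":0,"gripper":-1},{"tx":0,"ty":0,"tz":0.002,"ax":0,"ay":0,"az":0,"gripper":-1},{"tx":0,"ty":0,"tz":0,"ax":0,"ay":0,"az":0,"gripper":-1}]'

```text
t: 4.7
tcp_pos: [576.9, -55.0, 52.4]
tcp_rot: [-0.681, -3.066, 0.0]
wrist_force: [0.1, 0.3, 0.0]
finger_gap: 0.7
```

```bash
python3 -c "
from h import *
go((26,0,70));save('scene','s4')
J=cv2.imread('pics/s4.png')[150:230,190:290];cv2.imwrite('pics/s4c.png',cv2.resize(J,None,fx=7,fy=7))
p=ctrl.get_obs()['tcp_pos'];print(proj('scene',p))"
```

```text
t 4.7 unit-frame tcp [np.float64(25.7), np.float64(1.2), np.float64(52.4)] F [0.1 0.3 0. ] gap 0.7
shift tool mm [ -0.3  -1.2 -17.6] turn [-0.0004 -0.001  -0.0001]
[230.01960016 215.34588946]
```

View pics/s4c.png

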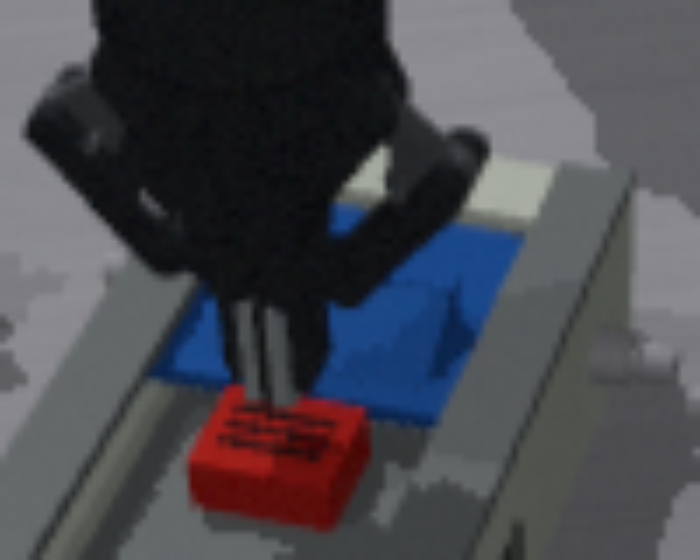

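Emit:
drive_tool --commands '[{"tx":0,"ty":0,"tz":0.002,"ax":0,"ay":0,"az":0,"gripper":-1},{"tx":0,"ty":0,"tz":0.002,"ax":0,"ay":0,"az":0,"gripper":-1},{"tx":0,"ty":0,"tz":0.001,"ax":0,"ay":0,"az":0,"gripper":-1},{"tx":0,"ty":0,"tz":0.001,"ax":0,"ay":0,"az":0,"gripper":-1}]'

```text
t: 5.08
tcp_pos: [577.4, -55.0, 46.9]
tcp_rot: [-0.681, -3.067, -0.0]
wrist_force: [-0.2, 0.6, 0.3]
finger_gap: 0.1
```

Emit:
drive_tool --commands '[{"tx":0,"ty":0,"tz":0.001,"ax":0,"ay":0,"az":0,"gripper":-1},{"tx":0,"ty":0,"tz":0.001,"ax":0,"ay":0,"az":0,"gripper":-1},{"tx":0,"ty":0,"tz":0.001,"ax":0,"ay":0,"az":0,"gripper":-1}]'

```text
t: 5.33
tcp_pos: [577.5, -55.0, 44.0]
tcp_rot: [0.681, 3.067, 0.0]
wrist_force: [-0.9, -0.3, -0.2]
finger_gap: -0.1
```

Emit:
drive_tool --commands '[{"tx":0,"ty":0,"tz":0.001,"ax":0,"ay":0,"az":0,"gripper":-1},{"tx":0,"ty":0,"tz":0.001,"ax":0,"ay":0,"az":0,"gripper":-1}]'

```text
t: 5.5
tcp_pos: [577.4, -55.0, 41.9]
tcp_rot: [0.681, 3.067, 0.0]
wrist_force: [0.6, -0.1, 0.9]
finger_gap: -0.0
```

Emit:
drive_tool --commands '[{"tx":0,"ty":0,"tz":0.001,"ax":0,"ay":0,"az":0,"gripper":-1},{"tx":0,"ty":0,"tz":0.001,"ax":0,"ay":0,"az":0,"gripper":-1}]'

```text
t: 5.67
tcp_pos: [577.4, -55.0, 40.0]
tcp_rot: [0.681, 3.067, 0.0]
wrist_force: [0.1, -0.3, 1.3]
finger_gap: -0.2
```

Emit:
drive_tool --commands '[{"tx":0,"ty":0,"tz":0.001,"ax":0,"ay":0,"az":0,"gripper":-1},{"tx":0,"ty":0,"tz":0.001,"ax":0,"ay":0,"az":0,"gripper":-1}]'

```text
t: 5.83
tcp_pos: [577.4, -55.1, 38.0]
tcp_rot: [0.681, 3.067, 0.0]
wrist_force: [-0.0, 0.2, -0.8]
finger_gap: -0.2
```

```bash
python3 -c "
from h import *
go((26,0,70));save('scene','s5')
J=cv2.imread('pics/s5.png')[150:230,190:290];cv2.imwrite('pics/s5c.png',cv2.resize(J,None,fx=7,fy=7))
"
```

```text
t 5.8333 unit-frame tcp [np.float64(26.1), np.float64(1.3), np.float64(38.0)] F [-0.   0.2 -0.8] gap -0.2
shift tool mm [  0.1  -1.3 -32. ] turn [0.0001 0.0001 0.    ]
```

View pics/s5c.png

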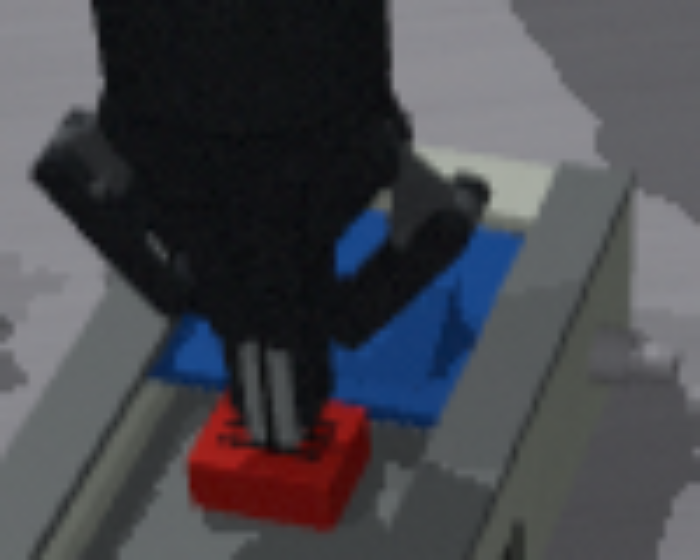

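Emit:
drive_tool --commands '[{"tx":0,"ty":0,"tz":0.001,"ax":0,"ay":0,"az":0,"gripper":-1},{"tx":0,"ty":0,"tz":0.001,"ax":0,"ay":0,"az":0,"gripper":-1}]'

```text
t: 6.05
tcp_pos: [577.5, -55.1, 36.0]
tcp_rot: [0.681, 3.067, 0.0]
wrist_force: [0.4, -0.5, 0.5]
finger_gap: 0.2
```

Emit:
drive_tool --commands '[{"tx":0,"ty":0,"tz":0.001,"ax":0,"ay":0,"az":0,"gripper":-1},{"tx":0,"ty":0,"tz":0.001,"ax":0,"ay":0,"az":0,"gripper":-1}]'

```text
t: 6.22
tcp_pos: [577.5, -55.0, 34.3]
tcp_rot: [0.681, 3.067, 0.0]
wrist_force: [-2.4, -0.1, 4.1]
finger_gap: -0.0
```

Emit:
drive_tool --commands '[{"tx":0,"ty":0,"tz":0.001,"ax":0,"ay":0,"az":0,"gripper":-1},{"tx":0,"ty":0,"tz":0.001,"ax":0,"ay":0,"az":0,"gripper":-1}]'

```text
t: 6.38
tcp_pos: [577.5, -55.0, 32.5]
tcp_rot: [0.681, 3.067, 0.001]
wrist_force: [-2.8, 0.8, 4.2]
finger_gap: 0.3
```

```bash
python3 -c "
from h import *
go((26,0,70));save('scene','s6')
J=cv2.imread('pics/s6.png')[150:230,190:290];cv2.imwrite('pics/s6c.png',cv2.resize(J,None,fx=7,fy=7))
"
```

```text
t 6.3833 unit-frame tcp [np.float64(26.1), np.float64(1.4), np.float64(32.5)] F [-2.8  0.8  4.2] gap 0.3
shift tool mm [  0.2  -1.4 -37.5] turn [ 0.0003 -0.0001 -0.    ]
```

View pics/s6c.png

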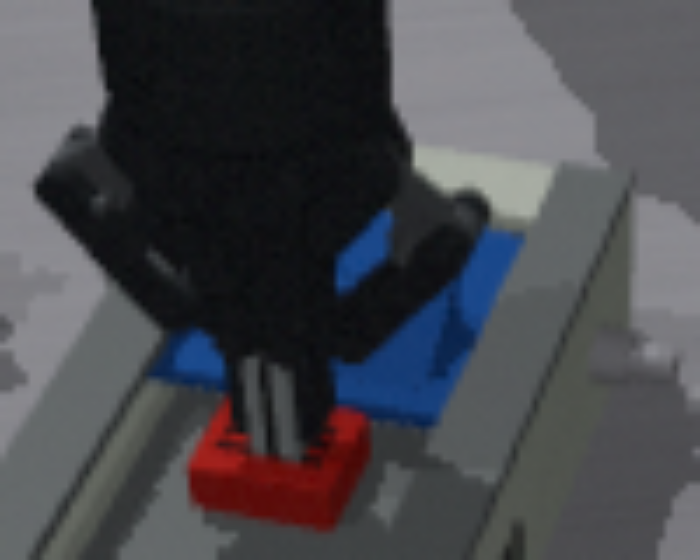

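Emit:
drive_tool --commands '[{"tx":0,"ty":0,"tz":0.001,"ax":0,"ay":0,"az":0,"gripper":-1},{"tx":0,"ty":0,"tz":0.001,"ax":0,"ay":0,"az":0,"gripper":-1},{"tx":0,"ty":0,"tz":0.001,"ax":0,"ay":0,"az":0,"gripper":-1}]'

```text
t: 6.68
tcp_pos: [577.5, -55.0, 29.2]
tcp_rot: [0.681, 3.067, 0.0]
wrist_force: [-2.4, 1.1, 4.4]
finger_gap: -0.1
```

Emit:
drive_tool --commands '[{"tx":0,"ty":0,"tz":0.001,"ax":0,"ay":0,"az":0,"gripper":-1},{"tx":0,"ty":0,"tz":0.001,"ax":0,"ay":0,"az":0,"gripper":-1}]'

```text
t: 6.85
tcp_pos: [577.5, -55.0, 27.0]
tcp_rot: [0.681, 3.067, 0.0]
wrist_force: [-1.9, 0.9, 4.5]
finger_gap: -0.2
```

Emit:
drive_tool --commands '[{"tx":0,"ty":0,"tz":0.001,"ax":0,"ay":0,"az":0,"gripper":-1},{"tx":0,"ty":0,"tz":0.001,"ax":0,"ay":0,"az":0,"gripper":-1}]'

```text
t: 7.02
tcp_pos: [577.5, -55.0, 25.0]
tcp_rot: [0.681, 3.067, 0.0]
wrist_force: [-1.7, 0.0, 5.0]
finger_gap: -0.1
```

```bash
python3 -c "
from h import *
go((26,0,70));save('scene','s7')
J=cv2.imread('pics/s7.png')[150:230,190:290];cv2.imwrite('pics/s7c.png',cv2.resize(J,None,fx=7,fy=7))
"
```

```text
t 7.0167 unit-frame tcp [np.float64(26.1), np.float64(1.4), np.float64(25.0)] F [-1.7  0.   5. ] gap -0.1
shift tool mm [  0.1  -1.4 -45. ] turn [0.0001 0.0001 0.0001]
```

View pics/s7c.png

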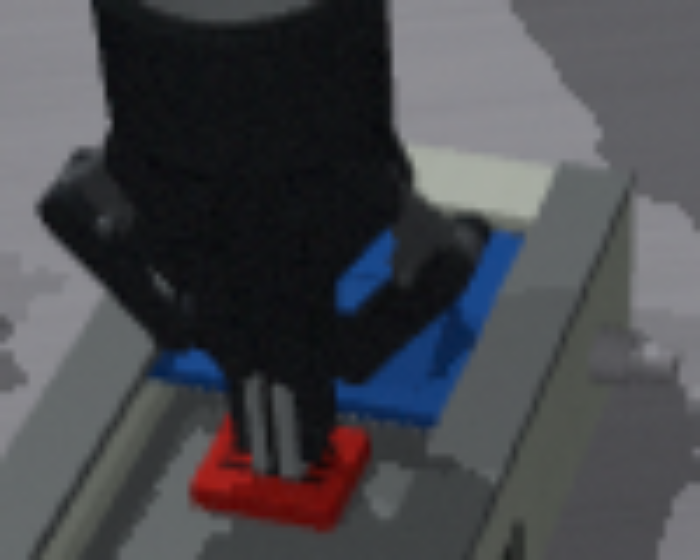

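Emit:
drive_tool --commands '[{"tx":0,"ty":0,"tz":0.001,"ax":0,"ay":0,"az":0,"gripper":-1}]'

```text
t: 7.15
tcp_pos: [577.5, -55.0, 24.0]
tcp_rot: [0.681, 3.067, 0.0]
wrist_force: [-1.1, 0.3, 5.6]
finger_gap: -0.2
```

Emit:
drive_tool --commands '[{"tx":0,"ty":0,"tz":0.001,"ax":0,"ay":0,"az":0,"gripper":-1}]'

```text
t: 7.23
tcp_pos: [577.5, -55.0, 23.2]
tcp_rot: [0.681, 3.067, 0.0]
wrist_force: [-4.9, 1.1, 13.9]
finger_gap: -0.1
```

Emit:
drive_tool --commands '[{"tx":0,"ty":0,"tz":0.0005,"ax":0,"ay":0,"az":0,"gripper":-1},{"tx":0,"ty":0,"tz":0,"ax":0,"ay":0,"az":0,"gripper":-1}]'

```text
t: 7.4
tcp_pos: [577.5, -55.0, 23.3]
tcp_rot: [-0.681, -3.067, -0.001]
wrist_force: [-4.2, 0.7, 9.9]
finger_gap: -0.0
```

Emit:
drive_tool --commands '[{"tx":0,"ty":0,"tz":0.0005,"ax":0,"ay":0,"az":0,"gripper":-1},{"tx":0,"ty":0,"tz":0,"ax":0,"ay":0,"az":0,"gripper":-1}]'

```text
t: 7.57
tcp_pos: [577.5, -55.0, 23.3]
tcp_rot: [-0.681, -3.067, -0.001]
wrist_force: [-5.0, 1.1, 13.1]
finger_gap: -0.2
```

Emit:
drive_tool --commands '[{"tx":0,"ty":0,"tz":-0.005,"ax":0,"ay":0,"az":0,"gripper":-1},{"tx":0,"ty":0,"tz":-0.01,"ax":0,"ay":0,"az":0,"gripper":-1},{"tx":0,"ty":0,"tz":-0.015,"ax":0,"ay":0,"az":0,"gripper":-1},{"tx":0,"ty":0,"tz":-0.015,"ax":0,"ay":0,"az":0,"gripper":-1},{"tx":0,"ty":0,"tz":-0.01,"ax":0,"ay":0,"az":0,"gripper":-1},{"tx":0.01,"ty":0,"tz":-0.005,"ax":0,"ay":0,"az":0,"gripper":-1},{"tx":0.015,"ty":-0.001,"tz":0,"ax":0,"ay":0,"az":0,"gripper":-1},{"tx":0.02,"ty":0,"tz":0,"ax":0,"ay":0,"az":0,"gripper":-1},{"tx":0.02,"ty":0,"tz":0,"ax":0,"ay":0,"az":0,"gripper":-1},{"tx":0.015,"ty":0,"tz":0,"ax":0,"ay":0,"az":0,"gripper":-1}]'

```text
t: 8.4
tcp_pos: [503.2, -21.5, 81.9]
tcp_rot: [-0.681, -3.066, -0.0]
wrist_force: [0.3, 0.5, 0.0]
finger_gap: 0.1
```

Emit:
drive_tool --commands '[{"tx":0.007,"ty":0,"tz":0,"ax":0,"ay":0,"az":0,"gripper":-1},{"tx":0,"ty":0,"tz":0,"ax":0,"ay":0,"az":0,"gripper":-1},{"tx":0,"ty":0,"tz":0,"ax":0,"ay":0,"az":0,"gripper":-1}]'

```text
t: 8.65
tcp_pos: [498.9, -19.2, 82.4]
tcp_rot: [0.68, 3.066, 0.001]
wrist_force: [0.0, -0.1, -0.8]
finger_gap: -0.1
```

```bash
python3 -c "
from h import *
go((-61,0,37));save('scene','s8')
J=cv2.imread('pics/s8.png')[110:230,180:300];cv2.imwrite('pics/s8c.png',cv2.resize(J,None,fx=6,fy=6))
p=ctrl.get_obs()['tcp_pos'];print((proj('scene',p+[0,0,28.7])-[180,110])*6)
print([((proj('scene',tf((26+i*18,j*22,52)))-[180,110])*6).round() for i,j in((-1,-1),(1,-1),(1,1),(-1,1))])
"
```

```text
t 8.65 unit-frame tcp [np.float64(-60.2), np.float64(0.6), np.float64(82.4)] F [ 0.  -0.1 -0.8] gap -0.1
shift tool mm [ 0.8 -0.6 45.4] turn [0.0007 0.0013 0.0004]
[367.60084485 350.00477628]
[array([255., 589.]), array([218., 657.]), array([340., 680.]), array([374., 610.])]
```

View pics/s8c.png

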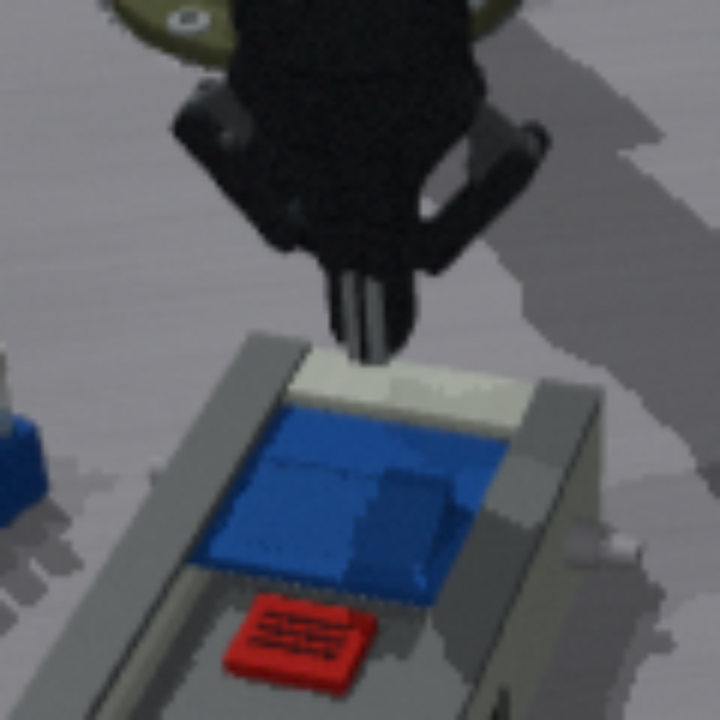

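Emit:
drive_tool --commands '[{"tx":0,"ty":0,"tz":0.006,"ax":0,"ay":0,"az":0,"gripper":-1},{"tx":0,"ty":0,"tz":0.01,"ax":0,"ay":0,"az":0,"gripper":-1},{"tx":0,"ty":0,"tz":0.01,"ax":0,"ay":0,"az":0,"gripper":-1},{"tx":0,"ty":0,"tz":0.006,"ax":0,"ay":0,"az":0,"gripper":-1},{"tx":0,"ty":0,"tz":0.004,"ax":0,"ay":0,"az":0,"gripper":-1},{"tx":0,"ty":0,"tz":0,"ax":0,"ay":0,"az":0,"gripper":-1}]'

```text
t: 9.2
tcp_pos: [497.1, -19.3, 44.5]
tcp_rot: [-0.681, -3.064, 0.002]
wrist_force: [-1.0, -0.4, 0.5]
finger_gap: -0.2
```

Emit:
drive_tool --commands '[{"tx":0,"ty":0,"tz":0.003,"ax":0,"ay":0,"az":0,"gripper":-1},{"tx":0,"ty":0,"tz":0.003,"ax":0,"ay":0,"az":0,"gripper":-1},{"tx":0,"ty":0,"tz":0.002,"ax":0,"ay":0,"az":0,"gripper":-1},{"tx":0,"ty":0,"tz":0,"ax":0,"ay":0,"az":0,"gripper":-1}]'

```text
t: 9.53
tcp_pos: [498.0, -19.1, 37.8]
tcp_rot: [-0.681, -3.067, 0.0]
wrist_force: [0.6, -0.8, -0.8]
finger_gap: -0.0
```

```bash
python3 -c "
from h import *
go((-61,0,37));save('scene','s9')
J=cv2.imread('pics/s9.png')[110:230,180:300];cv2.imwrite('pics/s9c.png',cv2.resize(J,None,fx=6,fy=6))
"
```

```text
t 9.5333 unit-frame tcp [np.float64(-61.0), np.float64(0.3), np.float64(37.8)] F [ 0.6 -0.8 -0.8] gap -0.0
shift tool mm [-0.  -0.3  0.8] turn [-0.0001 -0.0003  0.    ]
```

View pics/s9c.png

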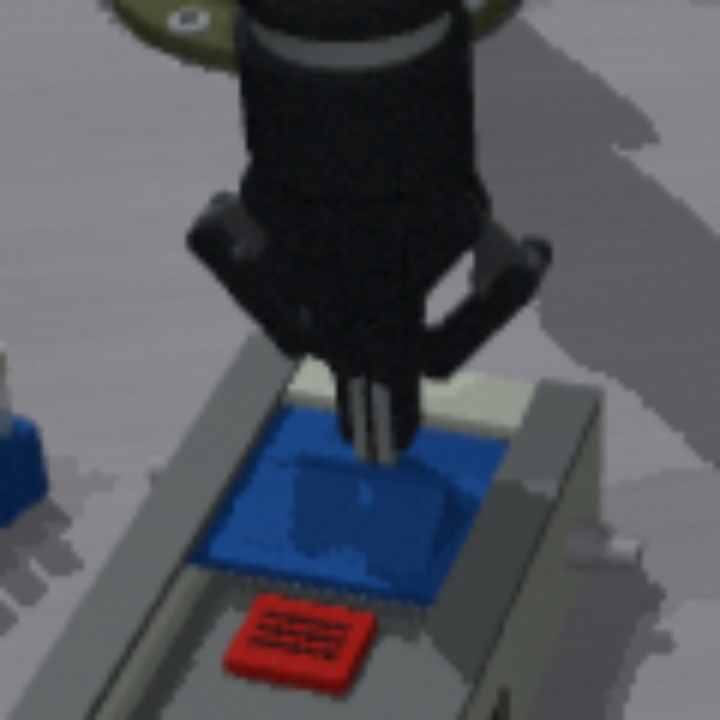

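Emit:
drive_tool --commands '[{"tx":-0.003,"ty":0,"tz":0,"ax":0,"ay":0,"az":0,"gripper":-1},{"tx":-0.003,"ty":0,"tz":0,"ax":0,"ay":0,"az":0,"gripper":-1},{"tx":-0.003,"ty":0,"tz":0,"ax":0,"ay":0,"az":0,"gripper":-1},{"tx":-0.003,"ty":0,"tz":0,"ax":0,"ay":0,"az":0,"gripper":-1},{"tx":-0.003,"ty":0,"tz":0,"ax":0,"ay":0,"az":0,"gripper":-1},{"tx":-0.003,"ty":0,"tz":0,"ax":0,"ay":0,"az":0,"gripper":-1}]'

```text
t: 10.08
tcp_pos: [514.5, -26.6, 38.0]
tcp_rot: [-0.681, -3.066, -0.0]
wrist_force: [-1.3, 0.5, 1.6]
finger_gap: -0.1
```

Emit:
drive_tool --commands '[{"tx":-0.003,"ty":0,"tz":0,"ax":0,"ay":0,"az":0,"gripper":-1},{"tx":-0.003,"ty":0,"tz":0,"ax":0,"ay":0,"az":0,"gripper":-1},{"tx":-0.003,"ty":0,"tz":0,"ax":0,"ay":0,"az":0,"gripper":-1},{"tx":-0.003,"ty":0,"tz":0,"ax":0,"ay":0,"az":0,"gripper":-1}]'

```text
t: 10.42
tcp_pos: [525.6, -31.9, 38.0]
tcp_rot: [-0.681, -3.067, -0.0]
wrist_force: [-1.0, 1.5, 2.2]
finger_gap: 0.1
```

```bash
python3 -c "
from h import *
go((39,0,37));save('scene','s10')
J=cv2.imread('pics/s10.png')[110:230,180:300];cv2.imwrite('pics/s10c.png',cv2.resize(J,None,fx=6,fy=6))
"
```

```text
t 10.4167 unit-frame tcp [np.float64(-30.6), np.float64(0.4), np.float64(38.0)] F [-1.   1.5  2.2] gap 0.1
shift tool mm [-69.6  -0.4   1. ] turn [ 0.0001 -0.0001  0.    ]
```

View pics/s10c.png

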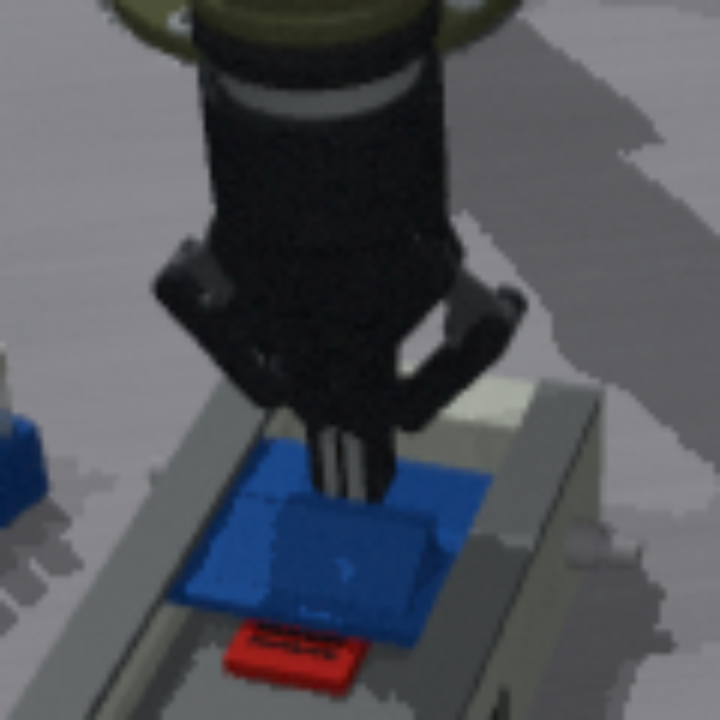

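The cover has moved about 20 mm and its leading edge is passing over the pressed tab. I'll keep pushing.

Emit:
drive_tool --commands '[{"tx":-0.004,"ty":0,"tz":0,"ax":0,"ay":0,"az":0,"gripper":-1},{"tx":-0.004,"ty":0,"tz":0,"ax":0,"ay":0,"az":0,"gripper":-1},{"tx":-0.004,"ty":0,"tz":0,"ax":0,"ay":0,"az":0,"gripper":-1},{"tx":-0.004,"ty":0,"tz":0,"ax":0,"ay":0,"az":0,"gripper":-1},{"tx":-0.004,"ty":0,"tz":0,"ax":0,"ay":0,"az":0,"gripper":-1}]'

```text
t: 10.88
tcp_pos: [544.0, -40.6, 38.0]
tcp_rot: [0.681, 3.067, -0.0]
wrist_force: [-1.0, 0.2, -0.7]
finger_gap: 0.1
```

Emit:
drive_tool --commands '[{"tx":-0.004,"ty":0,"tz":0,"ax":0,"ay":0,"az":0,"gripper":-1},{"tx":-0.004,"ty":0,"tz":0,"ax":0,"ay":0,"az":0,"gripper":-1},{"tx":-0.004,"ty":0,"tz":0,"ax":0,"ay":0,"az":0,"gripper":-1},{"tx":-0.004,"ty":0,"tz":0,"ax":0,"ay":0,"az":0,"gripper":-1},{"tx":-0.004,"ty":0,"tz":0,"ax":0,"ay":0,"az":0,"gripper":-1}]'

```text
t: 11.3
tcp_pos: [562.0, -48.9, 38.0]
tcp_rot: [0.681, 3.067, 0.0]
wrist_force: [-0.4, 0.5, 0.3]
finger_gap: 0.2
```

Emit:
drive_tool --commands '[{"tx":-0.004,"ty":0,"tz":0,"ax":0,"ay":0,"az":0,"gripper":-1},{"tx":-0.004,"ty":0,"tz":0,"ax":0,"ay":0,"az":0,"gripper":-1},{"tx":-0.004,"ty":0,"tz":0,"ax":0,"ay":0,"az":0,"gripper":-1},{"tx":-0.003,"ty":0,"tz":0,"ax":0,"ay":0,"az":0,"gripper":-1},{"tx":0,"ty":0,"tz":0,"ax":0,"ay":0,"az":0,"gripper":-1}]'

```text
t: 11.72
tcp_pos: [576.0, -55.6, 38.2]
tcp_rot: [0.682, 3.066, -0.0]
wrist_force: [0.4, -0.2, 0.4]
finger_gap: 0.1
```

```bash
python3 -c "
from h import *
go((39,0,37));save('scene','s11')
J=cv2.imread('pics/s11.png')[130:250,170:290];cv2.imwrite('pics/s11c.png',cv2.resize(J,None,fx=6,fy=6))
"
```

```text
t 11.7167 unit-frame tcp [np.float64(25.0), np.float64(0.3), np.float64(38.2)] F [ 0.4 -0.2  0.4] gap 0.1
shift tool mm [-14.   -0.2   1.2] turn [-0.      0.0009 -0.0003]
```

View pics/s11c.png

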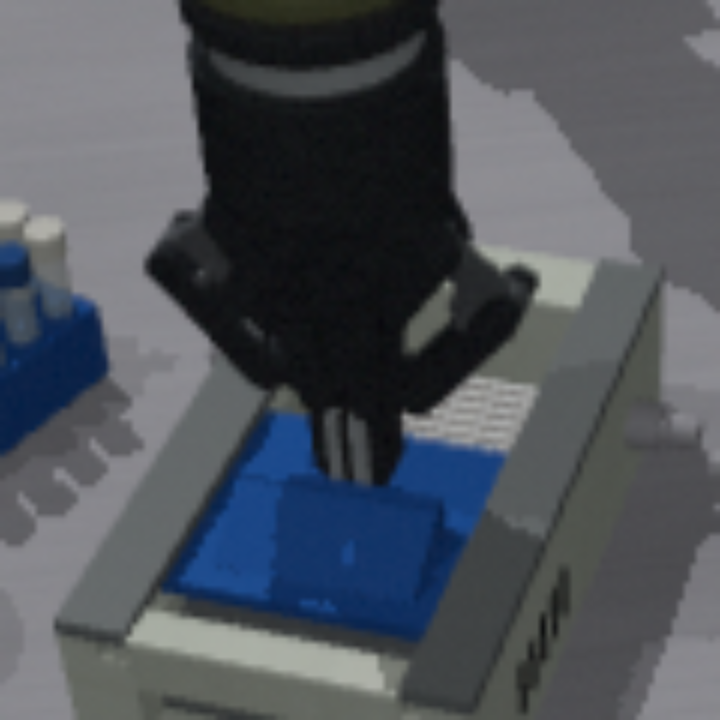

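Emit:
drive_tool --commands '[{"tx":-0.003,"ty":0,"tz":0,"ax":0,"ay":0,"az":0,"gripper":-1},{"tx":-0.003,"ty":0,"tz":0,"ax":0,"ay":0,"az":0,"gripper":-1},{"tx":-0.002,"ty":0,"tz":0,"ax":0,"ay":0,"az":0,"gripper":-1},{"tx":0,"ty":0,"tz":0,"ax":0,"ay":0,"az":0,"gripper":-1}]'

```text
t: 12.1
tcp_pos: [583.0, -58.7, 38.1]
tcp_rot: [0.681, 3.066, -0.0]
wrist_force: [0.0, 0.7, -0.1]
finger_gap: -0.0
```

Emit:
drive_tool --commands '[{"tx":-0.002,"ty":0,"tz":0,"ax":0,"ay":0,"az":0,"gripper":-1},{"tx":-0.002,"ty":0,"tz":0,"ax":0,"ay":0,"az":0,"gripper":-1},{"tx":0,"ty":0,"tz":0,"ax":0,"ay":0,"az":0,"gripper":-1}]'

```text
t: 12.35
tcp_pos: [586.5, -60.3, 38.1]
tcp_rot: [0.681, 3.066, -0.0]
wrist_force: [-0.2, -0.5, 0.1]
finger_gap: -0.2
```

```bash
python3 -c "
from h import *
go((39,0,37));save('scene','s12')
J=cv2.imread('pics/s12.png')[130:250,170:290];cv2.imwrite('pics/s12c.png',cv2.resize(J,None,fx=6,fy=6))
"
```

```text
t 12.35 unit-frame tcp [np.float64(36.6), np.float64(0.4), np.float64(38.1)] F [-0.2 -0.5  0.1] gap -0.2
shift tool mm [-2.4 -0.4  1.1] turn [ 0.0001  0.0006 -0.0001]
```

View pics/s12c.png

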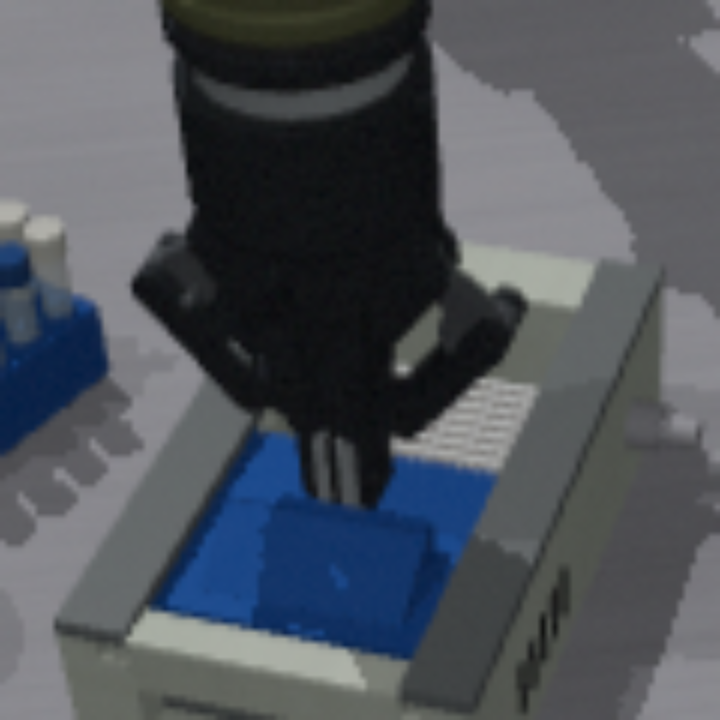

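```bash
python3 -c "
from h import *
f=lambda L:((proj('scene',tf(L))-[170,130])*6).round()
for t in (70,75,80,85,90,95): print(t,'rear',f((-85+t,40,61)),f((-85+t,0,61)),f((-85+t,-46,61)),'front',f((5+t,-46,61)),f((5+t,46,61)))
print('bay front',f((-5,40,38)),f((-5,0,38)))
print([ (r['p'],ray('scene',r['point'],55)) for r in ctrl.mark_of('scene','cover')[:2]], [(r['p'],r['point']) for r in ctrl.mark_of('scene','ridge')[:2]])
"
```

```text
70 rear [503. 437.] [394. 418.] [272. 397.] front [172. 566.] [438. 617.]
75 rear [498. 446.] [390. 427.] [267. 405.] front [166. 577.] [433. 628.]
80 rear [494. 455.] [385. 436.] [262. 414.] front [160. 587.] [428. 638.]
85 rear [490. 465.] [380. 445.] [256. 423.] front [154. 597.] [423. 649.]
90 rear [485. 474.] [375. 454.] [251. 432.] front [148. 608.] [418. 660.]
95 rear [481. 483.] [370. 464.] [246. 441.] front [142. 618.] [413. 671.]
bay front [497. 504.] [389. 485.]
[(0.59, array([596.5219195 , -68.20187263,  55.        ]))] [(0.95, [224.1, 216.8]), (0.25, [168.3, 196.8])]
```

Emit:
drive_tool --commands '[{"tx":-0.0015,"ty":0,"tz":0,"ax":0,"ay":0,"az":0,"gripper":-1},{"tx":-0.001,"ty":0,"tz":0,"ax":0,"ay":0,"az":0,"gripper":-1},{"tx":0,"ty":0,"tz":0,"ax":0,"ay":0,"az":0,"gripper":-1},{"tx":0.003,"ty":0,"tz":0,"ax":0,"ay":0,"az":0,"gripper":-1},{"tx":0.003,"ty":0,"tz":0,"ax":0,"ay":0,"az":0,"gripper":-1},{"tx":0.002,"ty":0,"tz":-0.002,"ax":0,"ay":0,"az":0,"gripper":-1},{"tx":0,"ty":0,"tz":-0.01,"ax":0,"ay":0,"az":0,"gripper":-1},{"tx":0,"ty":0,"tz":-0.02,"ax":0,"ay":0,"az":0,"gripper":-1},{"tx":0,"ty":0,"tz":-0.03,"ax":0,"ay":0,"az":0,"gripper":-1},{"tx":0,"ty":0,"tz":-0.03,"ax":0,"ay":0,"az":0,"gripper":-1}]'

```text
t: 13.33
tcp_pos: [580.5, -58.0, 131.3]
tcp_rot: [-0.681, -3.066, 0.001]
wrist_force: [1.5, 0.0, 0.0]
finger_gap: -0.0
```

Emit:
drive_tool --commands '[{"tx":0.01,"ty":0.02,"tz":-0.02,"ax":0,"ay":0,"az":0,"gripper":-1},{"tx":0.02,"ty":0.025,"tz":-0.02,"ax":0,"ay":0,"az":0,"gripper":-1},{"tx":0.025,"ty":0.03,"tz":0,"ax":0,"ay":0,"az":0,"gripper":-1},{"tx":0.025,"ty":0.03,"tz":0,"ax":0,"ay":0,"az":0,"gripper":-1},{"tx":0.025,"ty":0.03,"tz":0,"ax":0,"ay":0,"az":0,"gripper":-1},{"tx":0.025,"ty":0.03,"tz":0,"ax":0,"ay":0,"az":0,"gripper":-1},{"tx":0.025,"ty":0.03,"tz":0,"ax":0,"ay":0,"az":0,"gripper":-1},{"tx":0.02,"ty":0.025,"tz":0,"ax":0,"ay":0,"az":0,"gripper":-1},{"tx":0.01,"ty":0.01,"tz":0,"ax":0,"ay":0,"az":0,"gripper":-1},{"tx":0,"ty":0,"tz":0,"ax":0,"ay":0,"az":0,"gripper":-1}]'

```text
t: 14.17
tcp_pos: [509.0, 234.2, 170.9]
tcp_rot: [-0.669, -3.069, -0.004]
wrist_force: [0.1, 0.6, -0.3]
finger_gap: -0.1
```

```bash
python3 -c "
from h import *
go((39,0,37));save('scene','s13');save('top','t13')
J=cv2.imread('pics/s13.png')[120:260,120:330];K=cv2.imread('pics/t13.png')[145:335,210:460]
cv2.imwrite('pics/s13c.png',cv2.resize(J,None,fx=3.5,fy=3.5));cv2.imwrite('pics/t13c.png',cv2.resize(K,None,fx=3,fy=3))
f=lambda L:((proj('top',tf(L))-[210,145])*3).round()
for t in (80,85,90,95): print(t,'rear',f((-85+t,46,61)),f((-85+t,-46,61)),'front',f((5+t,-46,61)),f((5+t,46,61)))
"
```

```text
t 14.1667 unit-frame tcp [np.float64(-158.4), np.float64(234.4), np.float64(170.9)] F [ 0.1  0.6 -0.3] gap -0.1
shift tool mm [-195.6 -236.2  133.2] turn [ 0.0022 -0.0008  0.0078]
80 rear [254. 267.] [393. 331.] front [453. 196.] [315. 132.]
85 rear [257. 259.] [396. 323.] front [457. 188.] [319. 125.]
90 rear [261. 252.] [400. 316.] front [460. 181.] [322. 118.]
95 rear [264. 244.] [403. 308.] front [463. 173.] [325. 110.]
```

View pics/s13c.png

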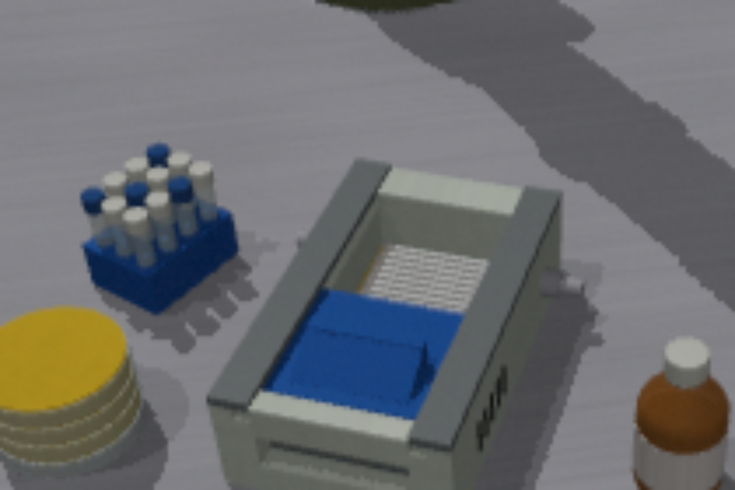

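View pics/t13c.png

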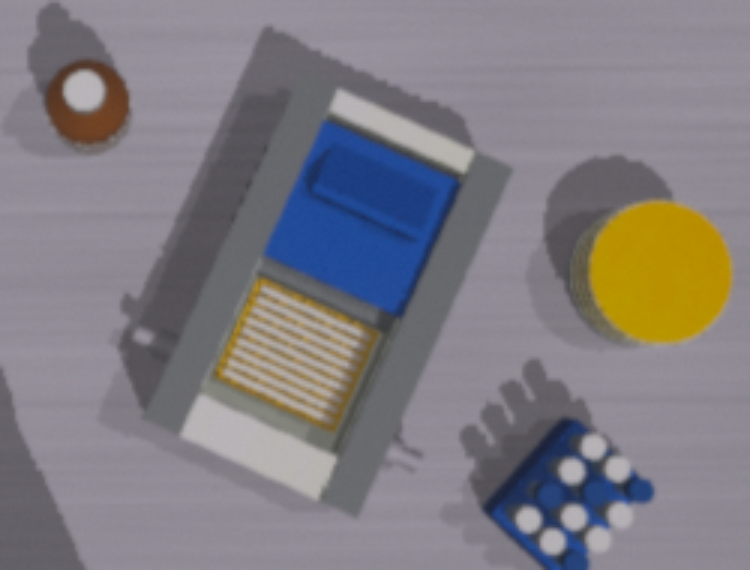

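The top view shows the whole yellow filter frame with the cover parked just short of the stop. Its rear edge runs from (265,258) to (400,316), which is about 90 mm of travel. The bottle, dishes and rack haven't moved.

```bash
python3 -c "
from h import *
print(ctrl.finish_job())"
```

```text
the job is handed in; nothing more can be done
None
```

The filter bay is completely uncovered and the job is handed in, at about 14 s of the 38 s allowed. I pressed the red tab down to its hard stop, then pushed the blue cover by its ridge over the tab, and backed the arm clear.

**Checks**
- **Tab:** it moved at about 5 N. At the bottom the force rose to about 14 N and the tool stopped moving. A picture taken after I lifted off showed the tab still down, in line with fully in; it is now hidden under the cover.
- **Cover:** the last top picture shows about 90 mm of travel (80 needed), just short of the end stop and still under its lips. The whole filter frame is visible.
- **Forces:** wrist readings while pushing stayed at 3 N or less.
- **Bystanders:** the dishes, bottle and rack look unmoved, and the gripper is well clear of everything.

**What disagreed:**
- **Fingertip height:** the shut fingertips sit about 29 mm above the reported TCP. The pictures suggested it, and the tab's hard stop gave the value, so I based the push height on that contact instead of the nominal TCP.
- **Sideways force:** a force of up to about 5 N, not fully explained, showed up while pressing the tab.

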